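# Latch the packed mould frame with the flat screwdriver

### The arm

A 7-joint arm with a two-finger parallel gripper is mounted at the origin on the work surface. World frame = base frame: x ahead of the robot, y to its left, z up, the work surface at z = 0. Lengths are in m, angles in rad, forces in N, time in s.
With the tool pointing down it reaches from about 0.4 to 0.925 m from the base axis. Payload 4.1 kg.
Tool frame: the origin (TCP) lies midway between the tips of the shut fingers; the grasp point (between the pads) lies r.grip_point_offset behind it (r.grip_point_offset is the distance from the TCP to the grasp point, in m); x points along the fingers, z is the direction in which the jaws open and shut, and the axes are right-handed (so a half turn about x gives the same grasp; the last joint's range is limited). The gripper opens to 85 mm and grips with 20 to 120 N. Pads are 22 mm wide; open, the fingers measure 114 mm over their backs; the gripper's body (76 mm by 85 mm) begins 54 mm behind the grasp point. The pads swing forward as they close: fully open they stand 13 mm farther back than shut.
Start: joints at [-1.382, 0.398, 0.045, 1.537, -0.019, 1.207, -0.051], TCP at [0.184, 0.623, 0.231] pointing down, gripper open.
Joint ranges: [-2.82, 2.82], [-0.49, 2.23], [-1.37, 1.46], [0, 2.46], [-1.36, 4.5], [0.23, 2], [-2.94, 2.94]. Speed limits (rad/s): [2.57, 2.57, 3.14, 3.14, 3.14, 3.14, 3.14].

### API

Orientations are given as a unit quaternion [w, x, y, z].
In Python, from bench import r, camera, calibration, ticket gives the robot as it stands.
- The arm moves only by the tool arm_command, never from a script. Its argument "rows" is text: rows parted by semicolons, each of 5 numbers parted by spaces: the shift along the tool's x, y, z in m, then the turn about the tool's x in rad, then the closure in counts, from 0 (fully open) to 255 (shut). In form: dx dy dz roll grip; .... A call has 1 to 8 rows; each row is the pose to reach, as a shift and turn from the pose commanded when the call began, along the tool's axes at that moment; what a row does not reach only later rows make up. A row lasts 1/10 s, in which the tool goes at most 50 mm and 8.59 degrees, less where a joint would pass 70% of its speed; a pose out of reach is approached as far as the arm can. A call with a gripper value outside its range is refused whole. The fingers move at their own pace and stop on an object; the grip force is fixed at half the most. Time passes only in rows, so rows that repeat a pose let the fingers close. It gives the time, the measured TCP pose, the force and the opening at its end, in the units of the state.
- r.read_state(): the state, without advancing time (a new reading comes with each control period).
- camera(name): name is "side" or "top"; returns the picture (400x640x3 uint8, blue, green, red); there is no depth.
- calibration(name): a dict with "fx", "fy", "cx", "cy" (pixels), "k1" (the pictures are not rectified: a ray, as slopes to the right and down, at radius r is drawn at 1 + k1 r^2 times it, then the intrinsics apply), "world_from_camera" (4x4, takes a point from camera to world coordinates). Camera axes: x right, y up, looking along -z (the intrinsics and any distortion apply to the point x, -y, -z); pixel columns grow to the right and rows downward; lengths in m; the calibration is good to about 2 mm. A picture is of the moment at which its call begins. calibration takes no time and is no camera call.
- ticket.hand_in(): hands the job in, once; it reports no verdict.
The state is a dict: "time_s": time; "joint_positions": joint angles; "qvel": joint speeds; "tau": joint torques, N m; "tcp_pos": TCP position; "tool_rot": TCP orientation; "contact_force": force on the tool from outside, world axes, zero at the start; "wrist_torque": the same for the moment, N m; "finger_gap": finger opening in m.
Only numpy, scipy, OpenCV 4.12 (cv2) and the standard library are available. Lean on these libraries where they do the work, as an engineer would, in place of code of your own. Each camera call takes 0.05 s, during which the arm holds its last target. There are 200 camera calls.

### The job

Take the orange-handled flat screwdriver from its wooden stand, set its blade into the slot of the brass latch screw on the mould frame that is packed with blue rubber, and turn it clockwise to the stop, so that the red tongue swings over the rubber. Then hang the screwdriver back in its stand, upright, and let go. Turn the latch with the screwdriver, not with the fingers, and leave the latch of the empty frame alone.

Things in the scene. Friction and masses are not known exactly. Their poses are not given: they have to be found in the camera images.
- driver: Flat screwdriver, 126 mm tall, 0.14 kg, upright in a fixed wood block 100x100x66 mm with a 36 mm square hole, tip 6 mm over the table; hang it back there, any yaw. Origin: blade tip; z up, x along blade width. Blade 24 (x) x 4 (y) x 16 mm, shank 12 mm thick, guard 52 mm wide at z 60-65 (rests on the block), orange handle z 65-125, 36 (x) x 24 mm (y): grip its flats along y at z 100.
- slot_blue (a point): Middle of the slot floor of the brass latch screw on the frame (150x100x25 mm, fixed) packed with blue rubber; x along the slot, z up, 30 mm over the table. Slot 7 mm wide, ends open, walls 6 mm high, then a V 18 mm wide at the top, 12 mm above this point. Head 38 mm across, turns only. Seated, the blade tip is at this point and has 7 degrees of play each way.
- latch_blue (a joint): Turn of that latch screw, rad: 0 = open, grows clockwise seen from above, hard stop at 1.31 (75 degrees) = latched, red tongue (46 mm from the axis, in line with the slot) square over the rubber. Starts at 0 to 0.25, stays where left, takes about 0.1 N m. The slot's yaw falls as this grows.
- latch_empty (a joint): Turn of the same latch on the twin frame whose window is empty, rad, 0 = open, starts at 0 to 0.25. Leave it as it is.
There are look-alikes about, which are no part of the job. Of the things that look like the driver, the middle-sized one is meant.

How it is judged:
On the way, in this order (a step that is already met when the one before it is completed fails the run):
1. the screwdriver's blade is down in the slot of the blue frame's latch screw, before it is turned (horizontal distance between driver and slot_blue below 0.012 m and z of driver in the frame of slot_blue between -0.004 and 0.0055 m and angle between the x axis of driver and the x axis of slot_blue, either way round below 0.25 rad and angle between driver's own z axis and vertical below 0.2 rad and value of joint latch_blue below 0.6 rad), for 0.1 s.
2. the latch is turned to within 12 degrees of its stop with the blade still in the slot (horizontal distance between driver and slot_blue below 0.012 m and z of driver in the frame of slot_blue between -0.004 and 0.0055 m and value of joint latch_blue above 1.1 rad), for 0.1 s.
At the end, for the whole second after the job is handed in: The blue frame's latch stands beyond 1.1 rad (within 12 degrees of its stop), the screwdriver hangs at rest in its stand again, within 18 mm of where it hung and within 10 degrees of upright, and the empty frame's latch is still open (below 0.4 rad) (value of joint latch_blue above 1.1 rad and distance of driver from where it was at the start of the episode below 0.018 m and angle between driver's own z axis and vertical below 0.17 rad and linear speed of driver below 0.03 m/s and value of joint latch_empty below 0.4 rad); the robot touches nothing.
It fails at once if the empty frame's latch is turned (value of joint latch_empty above 0.4 rad).
It fails at once if the fingers push on the blue frame's latch (contact force between the fingers and latch_blue above 2 N).
It also fails if it takes over 50 s, if anything falls off the work surface, if the arm or the gripper's body presses on something with over 40 N, if the wrist force passes 120 N, or if a joint passes its speed limit or range.

## Working session

There is one attempt and no reset: what is moved stays moved. The work goes in short steps, Python scripts to look and compute and a tool call to move; the robot and the scene stay as the last step left them, time stands still between calls to the robot, and variables do not carry over. Pictures are saved under pics/ and viewed, about 8 in all and at most 12, crops included, and the job is handed in when it is done.

Besides the shell and the picture viewer there is one more tool, called after "Request:" by a JSON object that holds its "fn" and its "kwargs", one argument or row to a line. arm_command: Moves the arm, as the interface text tells. Its arguments: {"type":"object","properties":{"rows":{"type":"string"}},"required":["rows"]}

```bash
mkdir -p pics
cat > h.py <<'E'
import numpy as np, cv2
from bench import r, camera, calibration, ticket
from scipy.spatial.transform import Rotation as R
def px2w(name,u,v,z):
    c=calibration(name);T=np.array(c["world_from_camera"])
    d=np.array([(u-c["cx"])/c["fx"],(v-c["cy"])/c["fy"]]);s=d.copy()
    for _ in range(20): s=d/(1+c["k1"]*(s@s))
    ray=T[:3,:3]@np.array([s[0],-s[1],-1]);o=T[:3,3]
    return (o+ray*(z-o[2])/ray[2])
def w2px(name,p):
    c=calibration(name);T=np.array(c["world_from_camera"])
    q=T[:3,:3].T@(np.array(p)-T[:3,3]);s=np.array([q[0],-q[1]])/-q[2];s=s*(1+c["k1"]*(s@s))
    return np.array([s[0]*c["fx"]+c["cx"],s[1]*c["fy"]+c["cy"]])
def rot():
    w,x,y,z=r.read_state()["tool_rot"];return R.from_quat([x,y,z,w]).as_matrix()
E
python3 - <<'E'
from h import *
for n in("top","side"):
    cv2.imwrite(f"pics/{n}0.png",camera(n)); print(n,np.round(calibration(n)["world_from_camera"],3).tolist(),calibration(n)["fx"])
s=r.read_state();print(s["time_s"],s["tcp_pos"],rot().round(3).tolist(),r.grip_point_offset,s["finger_gap"])
E
```

```text
top [[0.016, 0.988, -0.154, 0.369], [-1.0, 0.016, 0.003, -0.017], [0.006, 0.154, 0.988, 1.27], [0.0, 0.0, 0.0, 1.0]] 509.3330990148805
side [[0.994, 0.067, -0.089, 0.496], [-0.112, 0.59, -0.799, -0.589], [-0.001, 0.804, 0.594, 0.468], [0.0, 0.0, 0.0, 1.0]] 366.0703634549559
0.1 [0.18432634 0.62271195 0.23034821] [[-0.0, -0.959, 0.284], [-0.002, 0.284, 0.959], [-1.0, -0.0, -0.002]] 0.0187 0.08517342640180679
```

View pics/top0.png

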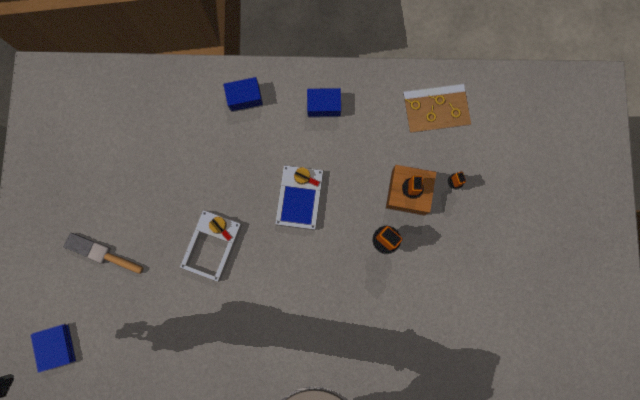

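View pics/side0.png

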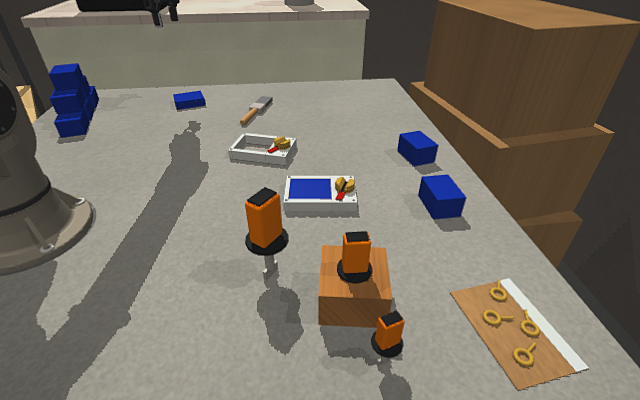

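The stand with the driver is at top (413,187) and side (355,260). The blue frame's brass screw is at top (302,176) and side (345,187). The red tongue points right in the top view. I'll make one enlarged composite.

Run:
```python
from h import *
t=cv2.imread("pics/top0.png");s=cv2.imread("pics/side0.png")
def c(i,u,v,w,h,k): return cv2.resize(i[v:v+h,u:u+w],None,fx=k,fy=k,interpolation=cv2.INTER_CUBIC)
a=np.hstack([c(t,385,160,50,37,8),c(t,280,160,50,37,8)])
b=np.hstack([c(s,315,225,80,60,5),c(s,325,170,40,30,10)])
cv2.imwrite("pics/comp.png",np.vstack([a,b[:300]]))
```

```text
(no output)
```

View pics/comp.png

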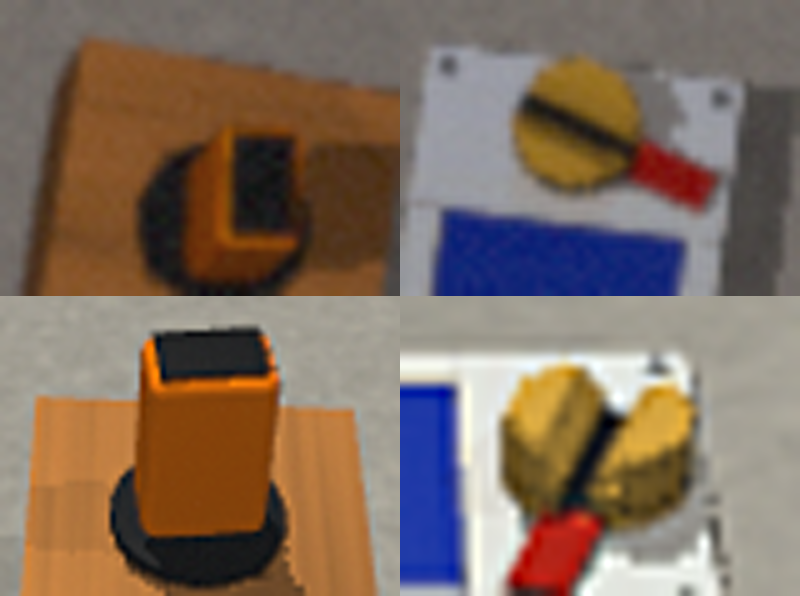

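Run:
```python
from h import *
T=lambda x,y:(385+x/8,160+y/8)
T2=lambda x,y:(280+(x-400)/8,160+y/8)
S=lambda x,y:(315+x/5,225+(y-296)/5)
S2=lambda x,y:(325+(x-400)/10,170+(y-296)/10)
print("cap top",px2w("top",*T(258,187),.131),"side",px2w("side",*S(212,356),.131))
print("guard top",px2w("top",*T(224,216),.068),"side",px2w("side",*S(198,524),.07))
ya=lambda a,b:np.degrees(np.arctan2(*(b-a)[[1,0]]))
for a,b in [((222,130),(216,245)),((300,130),(298,245)),((235,138),(232,235)),((295,140),(290,235)),((222,130),(300,130)),((216,245),(298,245))]:
  a,b=px2w("top",*T(*a),.131),px2w("top",*T(*b),.131);print("edge",ya(a,b),np.linalg.norm(b-a))
for a,b in [((150,335),(262,330)),((160,380),(275,376))]:
  a,b=px2w("side",*S(*a),.131),px2w("side",*S(*b),.131);print("edge s",ya(a,b),np.linalg.norm(b-a))
print("block edge top",ya(px2w("top",*T(85,42),.066),px2w("top",*T(398,92),.066)))
print("frame edge",ya(px2w("top",*T2(432,47),.025),px2w("top",*T2(742,82),.025)))
print("head",px2w("top",*T2(577,125),.042))
a,b=px2w("top",*T2(528,103),.034),px2w("top",*T2(634,150),.034);print("slot",a,b,ya(a,b))
a,b=px2w("side",*S2(612,415),.032),px2w("side",*S2(568,505),.032);print("slot side",a,b,ya(a,b))
h=px2w("top",*T2(577,125),.042);t=px2w("top",*T2(704,190),.03);print("tongue",t,ya(h,t),np.linalg.norm((t-h)[:2]))
```

```text
cap top [ 0.58690557 -0.2270724   0.131     ] side [ 0.58961203 -0.22698792  0.131     ]
guard top [ 0.58993298 -0.22839435  0.068     ] side [ 0.58842769 -0.2318067   0.07      ]
edge 176.4881450930717 0.03337842979524262
edge 178.2687163117229 0.0333145484701527
edge 177.64894110653952 0.028117511764276005
edge 176.30512330162975 0.027581228929682844
edge -89.04019894370417 0.022248715463454867
edge -89.04261568455397 0.02328694317466396
edge s -2.642704528540131 0.031165184150259713
edge s -3.5658995945862193 0.03100632290295984
block edge top -98.34613059597903
frame edge -95.59654742179116
head [0.61853756 0.03939065 0.042     ]
slot [0.62684204 0.05507133 0.034     ] [0.61259102 0.02197529 0.034     ] -113.29652188867436
slot side [0.62764195 0.05344871 0.032     ] [0.61282816 0.02143482 0.032     ] -114.83140774113906
tongue [6.01141109e-01 1.80977441e-04 3.00000000e-02] -113.92579252240222 0.04289562728147693
```

```bash
cat >> h.py <<'E'
def plan(p,R0=None,p0=None):
    M=rot() if R0 is None else R0
    p0=r.read_state()["tcp_pos"] if p0 is None else p0
    return (M.T@(np.array(p)-p0)).round(4)
def yaw(): z=rot()[:,2]; return np.degrees(np.arctan2(z[1],z[0]))
def stat():
    s=r.read_state();print("t",round(s["time_s"],2),"tcp",np.round(s["tcp_pos"],4),"yaw",yaw().round(2),"x",rot()[:,0].round(3),"F",np.round(s["contact_force"],1),"tq",np.round(s["wrist_torque"],2),"gap",round(s["finger_gap"],4),"q",np.round(s["joint_positions"],2))
E
python3 -c "
from h import *
print(plan([.45,.33,.25]))"
```

```text
[-0.0192 -0.3378 -0.2053]
```

Request:
{"fn": "arm_command", "kwargs": {
  "rows": "-0.02 -0.338 -0.205 1.15 0;-0.02 -0.338 -0.205 1.15 0;-0.02 -0.338 -0.205 1.15 0;-0.02 -0.338 -0.205 1.15 0;-0.02 -0.338 -0.205 1.15 0;-0.02 -0.338 -0.205 1.15 0;-0.02 -0.338 -0.205 1.15 0;-0.02 -0.338 -0.205 1.15 0"
}}

```text
time_s: 0.9
tcp_pos: [0.4516, 0.3284, 0.2513]
tool_rot: [0.706, -0.045, 0.706, 0.045]
contact_force: [0.5, 0.1, 0.6]
finger_gap: 0.0853
```

```bash
python3 -c "
from h import *
stat();print(plan([.62,-.02,.25]))"
```

```text
t 0.9 tcp [0.4516 0.3284 0.2513] yaw 7.29 x [ 0. -0. -1.] F [0.5 0.1 0.6] tq [ 0.02 -0.04 -0.02] gap 0.0853 q [-1.05  0.23  0.41  1.74 -0.1   1.19 -0.48]
[ 0.0014 -0.367   0.1228]
```

Request:
{"fn": "arm_command", "kwargs": {
  "rows": "0 -0.367 0.123 1.15 0;0 -0.367 0.123 1.15 0;0 -0.367 0.123 1.15 0;0 -0.367 0.123 1.15 0;0 -0.367 0.123 1.15 0;0 -0.367 0.123 1.15 0;0 -0.367 0.123 1.15 0;0 -0.367 0.123 1.15 0"
}}

```text
time_s: 1.7
tcp_pos: [0.6214, -0.0203, 0.2511]
tool_rot: [0.617, 0.346, 0.616, -0.347]
contact_force: [0.8, 0.4, -0.0]
finger_gap: 0.0855
```

```bash
python3 -c "
from h import *
stat();print(plan([.588,-.228,.20]),np.radians(yaw()+92.5))"
```

```text
t 1.7 tcp [ 0.6214 -0.0203  0.2511] yaw -58.7 x [-0.    -0.001 -1.   ] F [ 0.8  0.4 -0. ] tq [ 0.02 -0.   -0.  ] gap 0.0855 q [-0.59  0.42  0.75  1.6  -0.3   1.24 -0.8 ]
[ 0.0514 -0.1364  0.16  ] 0.5898986143262139
```

Request:
{"fn": "arm_command", "kwargs": {
  "rows": "0 -0.136 0.16 0.59 0;0.02 -0.136 0.16 0.59 0;0.05 -0.136 0.16 0.59 0;0.05 -0.136 0.16 0.59 0;0.05 -0.136 0.16 0.59 0;0.05 -0.136 0.16 0.59 0"
}}

```text
time_s: 2.3
tcp_pos: [0.5867, -0.2281, 0.1998]
tool_rot: [-0.489, -0.509, -0.49, 0.512]
contact_force: [-0.4, 0.7, 1.3]
finger_gap: 0.0855
```

Run:
```python
from h import *
stat()
t=camera("top");s=camera("side")
def c(i,u,v,w,h,k): return cv2.resize(i[v:v+h,u:u+w],None,fx=k,fy=k,interpolation=cv2.INTER_CUBIC)
cv2.imwrite("pics/ab.png",np.hstack([c(t,370,140,80,80,5),c(s,300,160,80,80,5)]))
g=r.read_state()["tcp_pos"]; print(w2px("top",g),w2px("side",g))
# block edges for z ref
print("plan",plan([.588,-.228,.106-.0187+.0]))
```

```text
t 2.3 tcp [ 0.5867 -0.2281  0.1998] yaw -92.46 x [-0.004 -0.001 -1.   ] F [-0.4  0.7  1.3] tq [-0.   -0.04 -0.01] gap 0.0855 q [-0.31  0.53  0.88  1.64 -0.43  1.18 -0.95]
[421.50802609 176.04042823] [360.39206079 193.65791277]
plan [ 0.1136 -0.0014  0.0047]
```

View pics/ab.png

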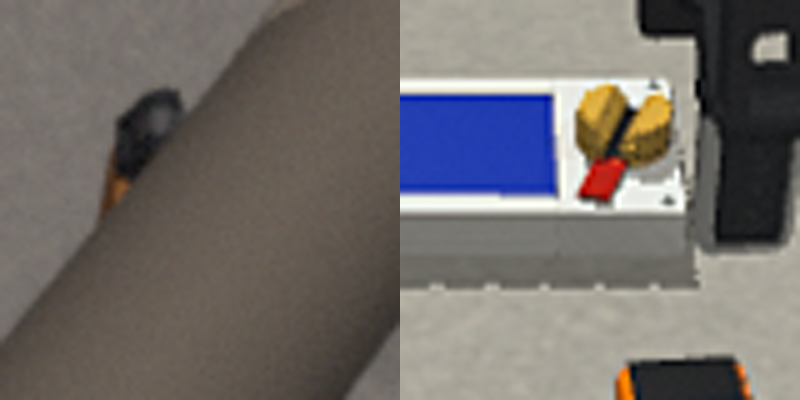

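Request:
{"fn": "arm_command", "kwargs": {
  "rows": "0.04 -0.001 0.004 0 0;0.08 -0.001 0.004 0 0;0.112 -0.001 0.004 0 0;0.112 -0.001 0.004 0 0;0.112 -0.001 0.004 0 0;0.112 -0.001 0.004 0 0"
}}

```text
time_s: 3.0
tcp_pos: [0.5904, -0.2281, 0.0917]
tool_rot: [0.492, 0.509, 0.49, -0.508]
contact_force: [0.2, 0.3, -1.3]
finger_gap: 0.0856
```

Request:
{"fn": "arm_command", "kwargs": {
  "rows": "0 0 0 0 255;0 0 0 0 255;0 0 0 0 255;0 0 0 0 255;0 0 0 0 255;0 0 0 0 255;0 0 0 0 255;0 0 0 0 255"
}}

```text
time_s: 3.8
tcp_pos: [0.5886, -0.2282, 0.0896]
tool_rot: [0.491, 0.509, 0.491, -0.509]
contact_force: [-0.8, 0.5, 4.8]
finger_gap: 0.0234
```

```bash
python3 -c "
from h import *
stat();print(plan([.588,-.228,.25]))"
```

```text
t 3.8 tcp [ 0.5886 -0.2282  0.0896] yaw -92.07 x [ 0.  0. -1.] F [-0.8  0.5  4.8] tq [ 0.16  0.13 -0.03] gap 0.0234 q [-0.25  0.64  0.79  1.74 -0.53  0.99 -0.87]
[-0.1604 -0.0005 -0.0002]
```

Request:
{"fn": "arm_command", "kwargs": {
  "rows": "-0.05 0 0 0 255;-0.1 0 0 0 255;-0.15 0 0 0 255;-0.16 0 0 0 255;-0.16 0 0 0 255"
}}

```text
time_s: 4.3
tcp_pos: [0.5891, -0.2289, 0.2508]
tool_rot: [0.492, 0.51, 0.49, -0.508]
contact_force: [-0.1, 0.4, -0.4]
finger_gap: 0.0235
```

```bash
python3 -c "
from h import *
stat();print(plan([.6193,.0387,.2]),np.radians(yaw()+24))"
```

```text
t 4.3 tcp [ 0.5891 -0.2289  0.2508] yaw -92.08 x [ 0.003 -0.001 -1.   ] F [-0.1  0.4 -0.4] tq [-0.01  0.07  0.02] gap 0.0235 q [-0.33  0.49  0.91  1.58 -0.4   1.27 -0.97]
[ 0.0507  0.0203 -0.2685] -1.1881703139899518
```

Request:
{"fn": "arm_command", "kwargs": {
  "rows": "0 0.02 -0.268 -1.188 255;0 0.02 -0.268 -1.188 255;0.02 0.02 -0.268 -1.188 255;0.05 0.02 -0.268 -1.188 255;0.05 0.02 -0.268 -1.188 255;0.05 0.02 -0.268 -1.188 255;0.05 0.02 -0.268 -1.188 255;0.05 0.02 -0.268 -1.188 255"
}}

```text
time_s: 5.1
tcp_pos: [0.6157, 0.0411, 0.1951]
tool_rot: [0.69, 0.143, 0.695, -0.144]
contact_force: [0.5, -0.2, -1.3]
finger_gap: 0.0237
```

Request:
{"fn": "arm_command", "kwargs": {
  "rows": "0 0 0 0 255;0 0 0 0 255"
}}

```text
time_s: 5.3
tcp_pos: [0.6168, 0.0388, 0.1973]
tool_rot: [0.69, 0.148, 0.693, -0.148]
contact_force: [-0.1, -0.6, -0.4]
finger_gap: 0.0234
```

Run:
```python
from h import *
stat();print(plan([.6193,.0387,.16]),np.radians(yaw()+24))
t=camera("top");s=camera("side")
def c(i,u,v,w,h,k): return cv2.resize(i[v:v+h,u:u+w],None,fx=k,fy=k,interpolation=cv2.INTER_CUBIC)
cv2.imwrite("pics/at.png",np.hstack([c(t,265,130,80,100,5),c(s,305,100,80,100,5)]))
```

```text
t 5.3 tcp [0.6168 0.0388 0.1973] yaw -24.19 x [-0.003 -0.    -1.   ] F [-0.1 -0.6 -0.4] tq [-0.03 -0.03  0.  ] gap 0.0234 q [-0.57  0.43  0.59  1.67 -0.26  1.13 -0.33]
[0.0373 0.001  0.0024] -0.003263428385262062
```

View pics/at.png

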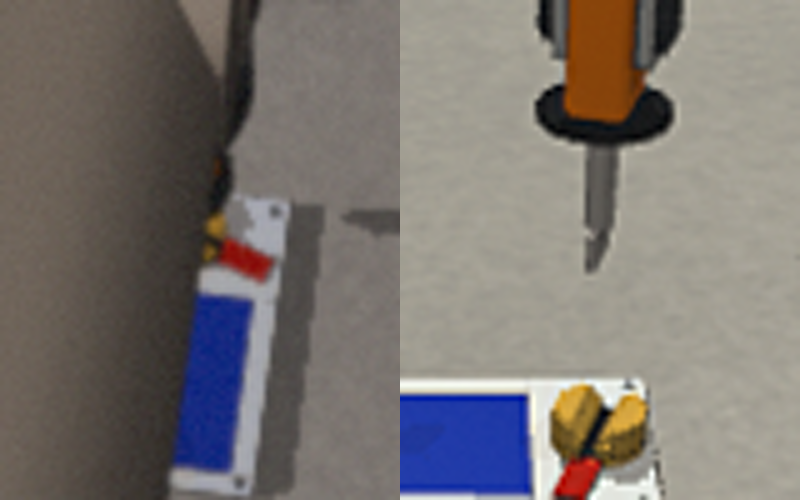

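Run:
```python
from h import *
print(w2px("side",[.6168,.0388,.1137]),w2px("side",[.6193,.0387,.03]),w2px("side",[.6168,.0388,.1973]))
print("tip if z=.114",px2w("side",344.2,153.4,.114))
print(plan([.6193,.0387,.140]))
```

```text
[343.90404408 151.90031514] [343.46216489 186.79641119] [345.75751935 111.8579758 ]
tip if z=.114 [0.61626979 0.03228145 0.114     ]
[0.0582 0.0009 0.0018]
```

Request:
{"fn": "arm_command", "kwargs": {
  "rows": "0.03 0.001 0.002 0 255;0.058 0.001 0.002 0 255;0.058 0.001 0.002 0 255;0.058 0.001 0.002 0 255;0.058 0.001 0.002 0 255"
}}

```text
time_s: 5.9
tcp_pos: [0.6215, 0.0388, 0.1429]
tool_rot: [0.693, 0.148, 0.691, -0.147]
contact_force: [0.6, 0.5, -1.1]
finger_gap: 0.0235
```

Run:
```python
from h import *
stat();print(plan([.6193,.0387,.1136]))
s=camera("side")
def c(i,u,v,w,h,k): return cv2.resize(i[v:v+h,u:u+w],None,fx=k,fy=k,interpolation=cv2.INTER_CUBIC)
cv2.imwrite("pics/at2.png",c(s,318,130,60,75,8))
p=r.read_state()["tcp_pos"];print(w2px("side",[p[0],p[1],p[2]-.0836]))
```

```text
t 5.9 tcp [0.6215 0.0388 0.1429] yaw -24.04 x [ 0.003  0.    -1.   ] F [ 0.6  0.5 -1.1] tq [ 0.01  0.01 -0.03] gap 0.0235 q [-0.55  0.48  0.57  1.72 -0.3   1.03 -0.3 ]
[ 0.0293 -0.001  -0.002 ]
[345.09976433 174.88828866]
```

View pics/at2.png

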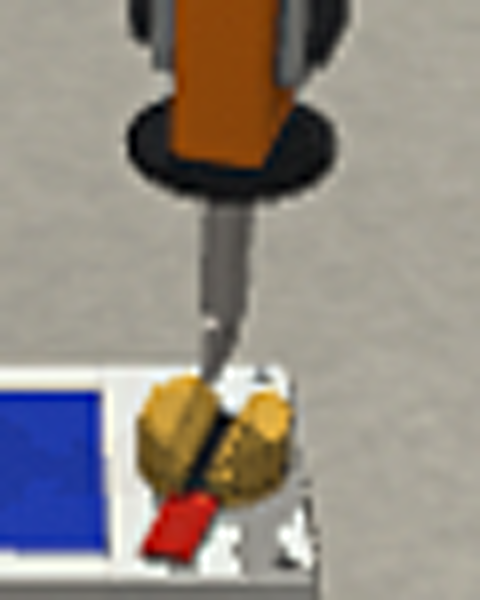

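Request:
{"fn": "arm_command", "kwargs": {
  "rows": "0 -0.001 -0.002 0 255;0.01 -0.001 -0.002 0 255;0.018 -0.001 -0.002 0 255;0.024 -0.001 -0.002 0 255;0.029 -0.001 -0.002 0 255;0.029 -0.001 -0.002 0 255;0.029 -0.001 -0.002 0 255"
}}

```text
time_s: 6.65
tcp_pos: [0.6192, 0.0385, 0.1133]
tool_rot: [0.692, 0.147, 0.691, -0.147]
contact_force: [0.2, 0.4, 6.4]
finger_gap: 0.0233
```

Run:
```python
from h import *
stat()
s=camera("side")
def c(i,u,v,w,h,k): return cv2.resize(i[v:v+h,u:u+w],None,fx=k,fy=k,interpolation=cv2.INTER_CUBIC)
cv2.imwrite("pics/at3.png",c(s,318,140,60,65,8))
```

```text
t 6.65 tcp [0.6192 0.0385 0.1133] yaw -24.02 x [ 0.002 -0.    -1.   ] F [0.2 0.4 6.4] tq [-0.09  0.02 -0.05] gap 0.0233 q [-0.54  0.51  0.55  1.75 -0.32  0.97 -0.28]
```

View pics/at3.png

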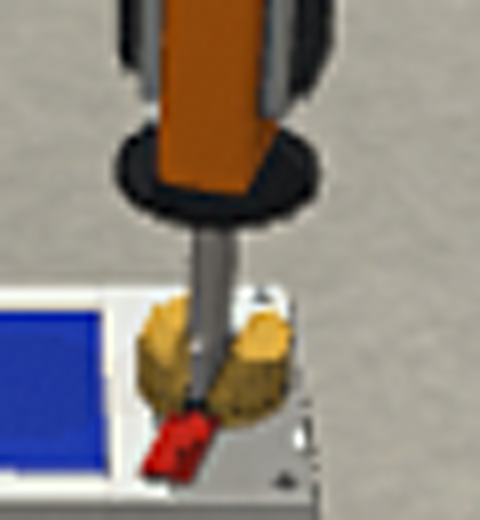

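Request:
{"fn": "arm_command", "kwargs": {
  "rows": "0 0 0 0.1 255;0 0 0 0.2 255;0 0 0 0.3 255;0 0 0 0.4 255;0 0 0 0.5 255;0 0 0 0.6 255;0 0 0 0.7 255;0 0 0 0.7 255"
}}

```text
time_s: 7.5
tcp_pos: [0.6191, 0.0386, 0.1133]
tool_rot: [0.6, 0.376, 0.598, -0.376]
contact_force: [-0.3, -1.0, 7.3]
finger_gap: 0.0236
```

```bash
python3 -c "
from h import *
stat()"
```

```text
t 7.5 tcp [0.6191 0.0386 0.1133] yaw -64.2 x [ 0.002 -0.    -1.   ] F [-0.3 -1.   7.3] tq [-0.18  0.17  0.05] gap 0.0236 q [-0.65  0.56  0.72  1.75 -0.43  1.   -0.89]
```

Request:
{"fn": "arm_command", "kwargs": {
  "rows": "0 0 0 0.1 255;0 0 0 0.2 255;0 0 0 0.3 255;0 0 0 0.4 255;0 0 0 0.5 255;0 0 0 0.57 255;0 0 0 0.62 255;0 0 0 0.62 255"
}}

```text
time_s: 8.3
tcp_pos: [0.6186, 0.04, 0.1133]
tool_rot: [0.456, 0.541, 0.457, -0.54]
contact_force: [-2.0, 1.6, 8.7]
finger_gap: 0.0238
```

Run:
```python
from h import *
stat()
s=camera("side")
def c(i,u,v,w,h,k): return cv2.resize(i[v:v+h,u:u+w],None,fx=k,fy=k,interpolation=cv2.INTER_CUBIC)
cv2.imwrite("pics/at4.png",c(s,275,140,100,80,8))
```

```text
t 8.3 tcp [0.6186 0.04   0.1133] yaw -99.63 x [ 0.001  0.002 -1.   ] F [-2.   1.6  8.7] tq [0.37 0.39 0.07] gap 0.0238 q [-0.75  0.62  0.87  1.75 -0.55  1.03 -1.41]
```

View pics/at4.png

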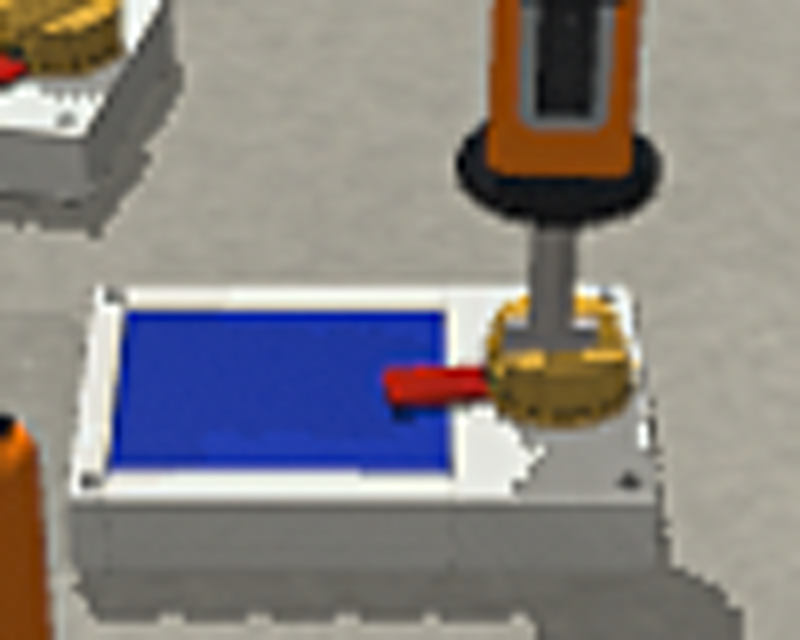

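Request:
{"fn": "arm_command", "kwargs": {
  "rows": "0 0 0 0.05 255;0 0 0 0.1 255;0 0 0 0.14 255;0 0 0 0.14 255"
}}

```text
time_s: 8.75
tcp_pos: [0.6187, 0.0402, 0.1133]
tool_rot: [0.417, 0.571, 0.418, -0.57]
contact_force: [-1.4, 2.3, 7.7]
finger_gap: 0.0232
```

Run:
```python
from h import *
stat()
s=camera("side")
cv2.imwrite("pics/at5.png",cv2.resize(s[140:220,275:375],None,fx=8,fy=8,interpolation=cv2.INTER_CUBIC))
```

```text
t 8.75 tcp [0.6187 0.0402 0.1133] yaw -107.57 x [ 0.001  0.002 -1.   ] F [-1.4  2.3  7.7] tq [0.51 0.42 0.34] gap 0.0232 q [-0.77  0.63  0.91  1.75 -0.57  1.04 -1.53]
```

View pics/at5.png

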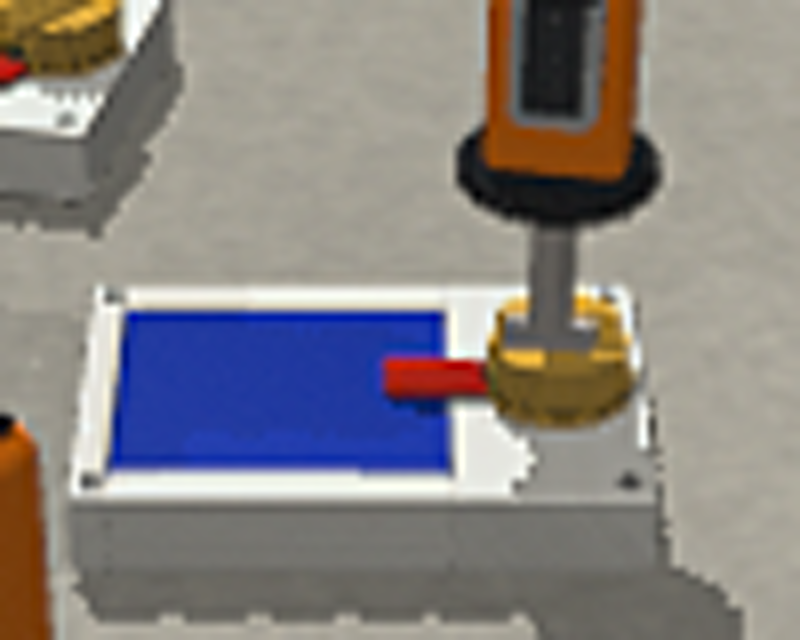

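Request:
{"fn": "arm_command", "kwargs": {
  "rows": "0 0 0 -0.07 255;0 0 0 -0.12 255;-0.02 0 0 -0.12 255;-0.06 0 0 -0.12 255;-0.1 0 0 -0.12 255;-0.14 0 0 -0.12 255;-0.14 0 0 -0.12 255"
}}

```text
time_s: 9.5
tcp_pos: [0.6211, 0.0381, 0.2574]
tool_rot: [0.453, 0.547, 0.449, -0.542]
contact_force: [-0.2, -0.3, -0.1]
finger_gap: 0.0238
```

```bash
python3 -c "
from h import *
stat();print(plan([.5886,-.2282,.25]),np.radians(yaw()+92))"
```

```text
t 9.5 tcp [0.6211 0.0381 0.2574] yaw -100.78 x [ 0.009  0.001 -1.   ] F [-0.2 -0.3 -0.1] tq [-0.03 -0.04  0.02] gap 0.0238 q [-0.82  0.49  0.99  1.6  -0.42  1.28 -1.53]
[0.0069 0.0179 0.2677] -0.15324262821606197
```

Request:
{"fn": "arm_command", "kwargs": {
  "rows": "0.006 0.018 0.045 -0.05 255;0.006 0.018 0.09 -0.1 255;0.006 0.018 0.14 -0.15 255;0.006 0.018 0.19 -0.15 255;0.006 0.018 0.23 -0.15 255;0.006 0.018 0.268 -0.15 255;0.006 0.018 0.268 -0.15 255;0.006 0.018 0.268 -0.15 255"
}}

```text
time_s: 10.3
tcp_pos: [0.5844, -0.2285, 0.2448]
tool_rot: [-0.489, -0.51, -0.49, 0.51]
contact_force: [0.3, 1.0, -1.5]
finger_gap: 0.0236
```

Run:
```python
from h import *
stat();print(plan([.5886,-.2282,.16]))
s=camera("side");t=camera("top")
c=lambda i,u,v,w,h,k:cv2.resize(i[v:v+h,u:u+w],None,fx=k,fy=k,interpolation=cv2.INTER_CUBIC)
cv2.imwrite("pics/st.png",np.hstack([c(s,310,180,90,100,5),c(t,280,150,60,100,5)]))
print(w2px("side",[*r.read_state()["tcp_pos"][:2],r.read_state()["tcp_pos"][2]-.0836]))
```

```text
t 10.3 tcp [ 0.5844 -0.2285  0.2448] yaw -92.35 x [-0.002  0.001 -1.   ] F [ 0.3  1.  -1.5] tq [ 0.1  -0.05  0.04] gap 0.0236 q [-0.35  0.5   0.94  1.59 -0.42  1.27 -0.95]
[ 0.0848  0.0043 -0.0003]
[355.87652194 219.4462377 ]
```

View pics/st.png

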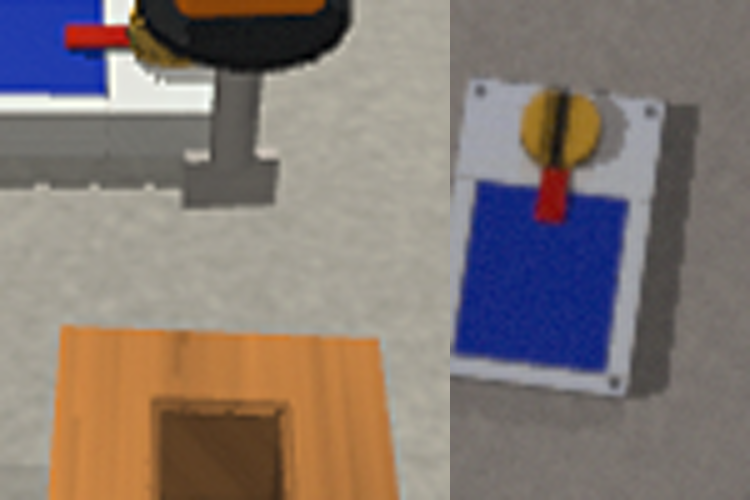

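Request:
{"fn": "arm_command", "kwargs": {
  "rows": "0.03 0.004 0 0 255;0.06 0.004 0 0 255;0.08 0.004 0 0 255;0.08 0.004 0 0 255;0.08 0.004 0 0 255"
}}

```text
time_s: 10.9
tcp_pos: [0.5902, -0.2265, 0.1663]
tool_rot: [-0.491, -0.509, -0.491, 0.509]
contact_force: [0.5, 0.6, -0.4]
finger_gap: 0.0232
```

```bash
python3 -c "
from h import *
stat();print(plan([.5886,-.2282,.0896]))"
```

```text
t 10.9 tcp [ 0.5902 -0.2265  0.1663] yaw -92.06 x [-0.  0. -1.] F [ 0.5  0.6 -0.4] tq [-0.01 -0.05 -0.04] gap 0.0232 q [-0.32  0.58  0.88  1.67 -0.48  1.13 -0.9 ]
[ 0.0767 -0.0016  0.0017]
```

Request:
{"fn": "arm_command", "kwargs": {
  "rows": "0.02 -0.002 0.002 0 255;0.04 -0.002 0.002 0 255;0.06 -0.002 0.002 0 255;0.07 -0.002 0.002 0 255;0.075 -0.002 0.002 0 255;0.076 -0.002 0.002 0 255;0.076 -0.002 0.002 0 255"
}}

```text
time_s: 11.6
tcp_pos: [0.5882, -0.2301, 0.0913]
tool_rot: [0.491, 0.51, 0.49, -0.509]
contact_force: [0.7, 0.9, -1.3]
finger_gap: 0.0232
```

```bash
python3 -c "
from h import *
stat();print(plan([.5886,-.2282,.0896]))"
```

```text
t 11.6 tcp [ 0.5882 -0.2301  0.0913] yaw -92.17 x [ 0.002 -0.    -1.   ] F [ 0.7  0.9 -1.3] tq [ 0.03 -0.05 -0.06] gap 0.0232 q [-0.27  0.65  0.82  1.74 -0.56  1.   -0.85]
[ 0.0017  0.0003 -0.0019]
```

Request:
{"fn": "arm_command", "kwargs": {
  "rows": "0.002 0 -0.001 0 255;0.002 0 -0.001 0 255;0.002 0 -0.001 0 0;0.002 0 -0.001 0 0;0.002 0 -0.001 0 0;0.002 0 -0.001 0 0;0.002 0 -0.001 0 0;0.002 0 -0.001 0 0"
}}

```text
time_s: 12.4
tcp_pos: [0.5875, -0.2287, 0.0882]
tool_rot: [0.49, 0.509, 0.49, -0.509]
contact_force: [0.2, 0.0, 0.5]
finger_gap: 0.0856
```

Request:
{"fn": "arm_command", "kwargs": {
  "rows": "-0.01 0 0 0 0;-0.03 0 0 0 0;-0.06 0 0 0 0;-0.1 0 0 0 0;-0.14 0 0 0 0;-0.18 0 0 0 0;-0.18 0 0 0 0;-0.18 0 0 0 0"
}}

```text
time_s: 13.2
tcp_pos: [0.5879, -0.2292, 0.2698]
tool_rot: [0.491, 0.51, 0.49, -0.509]
contact_force: [-1.3, 0.2, -0.4]
finger_gap: 0.0853
```

Run:
```python
from h import *
stat()
s=camera("side")
cv2.imwrite("pics/fin.png",cv2.resize(s[130:340,220:420],None,fx=2.8,fy=2.8,interpolation=cv2.INTER_CUBIC))
```

```text
t 13.2 tcp [ 0.5879 -0.2292  0.2698] yaw -92.2 x [ 0.003 -0.    -1.   ] F [-1.3  0.2 -0.4] tq [-0.01  0.02  0.02] gap 0.0853 q [-0.35  0.49  0.95  1.55 -0.41  1.31 -0.96]
```

View pics/fin.png

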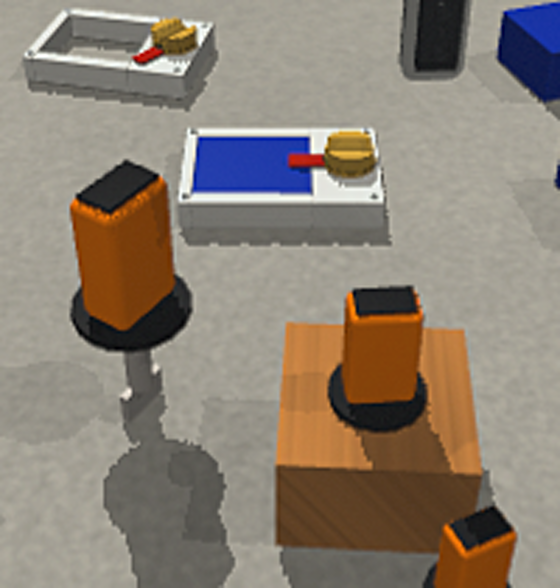

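The final picture shows the driver upright in its stand at crop (380,345). The blue latch is square over the rubber at (330,155), and the empty frame's latch is still open at (165,45).

```bash
python3 -c "
from h import *
print(ticket.hand_in())"
```

```text
the job is handed in; nothing more can be done
None
```

The blue frame's latch is turned to its stop and the screwdriver hangs back in its stand, released. I handed the job in at about 13 s of the 50 s allowed; no verdict is reported.

- **Seating:** I took the middle-sized driver from the stand and lowered its blade into the slot. From the arm's reading the tip was about at the slot floor, with a 6 N downward press.
- **Turning:** I turned it clockwise until the torque rose to about 0.34 N m, which I took as the stop. The side and top pictures both showed the red tongue square over the rubber.
- **Return:** I backed off within the play, lifted the driver straight out and hung it in the stand. I let go and raised the arm clear.

The last picture shows the driver upright in its block, the blue latch over the rubber and the empty frame's latch still open. The arm was raised about 0.18 m, touching nothing. None of these checks failed or disagreed. I had no direct reading of the joint angles, so the latch positions are judged from the pictures and the torque.

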